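# Bring the sacristy carriage to rest at the hatch index

## Robot

A 6-joint arm with a two-finger parallel gripper is mounted at the origin on the work surface. World frame = base frame: x ahead of the robot, y to its left, z up, the work surface at z = 0. Lengths are in m, angles in degrees, forces in N, time in s.
With the tool pointing down it reaches from about 0.325 to 0.9 m from the base axis. Payload 6.1 kg.
Tool frame: the origin (TCP) lies at the centre of the arm's flange, where the gripper is bolted on; the fingertips stand 182 mm ahead of it and the grasp point (between the pads) lies 164 mm ahead of it; z points along the fingers, y is the line along which they close (so a half turn about z gives the same grasp; the last joint's range is limited). The gripper opens to 87 mm and grips with 3 to 60 N. Pads are 19 mm wide; open, the fingers measure 117 mm over their backs; the gripper's body (75 mm by 190 mm) begins 51 mm behind the grasp point.
Start: joints at [-75.178, 12.628, 87.462, -0, 79.91, -7.225], TCP at [0.235, -0.579, 0.405] pointing down, gripper open.
Joint ranges: [-170.65, 170.65], [-52.31, 119.04], [5.05, 147.46], [-71.25, 251.25], [11.57, 151.72], [-153.62, 153.62]. Speed limits (degrees/s): [147.25, 147.25, 172.46, 180, 180, 180].

## Interface

Orientations are given as a 3x3 rotation matrix whose columns are the frame's x, y, z axes.
In Python, from workcell import bot gives the robot as it stands. Calls block until the motion is done:
- bot.move_ptp(position, orientation): joint-space move of the TCP to a pose.
- bot.servo_line(position, attitude=None, max_speed=0.15, until_force=None): straight line of the TCP; attitude=None keeps the orientation; max_speed is the mean speed in m/s. With until_force (N) it stops when the force on the tool has changed by that much, and returns True; else False.
- bot.goto_joints(angles): joint-space move.
- bot.set_gripper(opening): finger opening in m; the grip force is fixed at half the most; returns when the fingers have stopped.
- bot.dwell(seconds).
- bot.solve_ik(position, orientation): joint angles nearest the present ones, or None.
- bot.snapshot(name): name is "scene" or "top"; returns a dict with "pixels" (420x560x3 uint8, red, green, blue), "camera_matrix" (3x3 intrinsics, pixels), "pose" (4x4, takes a point from camera to world coordinates). Camera axes: x right, y up, looking along -z (the intrinsics and any distortion apply to the point x, -y, -z); pixel columns grow to the right and rows downward; lengths in m; the calibration is good to about 2 mm. A picture is of the moment at which its call begins. There is no depth.
A pose or a line that the arm cannot do raises bot.Unreachable and nothing moves.
- bot.job_done(): hands the job in; it is judged then, once.
Readings, each from a call of its own:
- bot.current_time(): time.
- bot.current_joint_positions(): joint angles.
- bot.current_joint_velocities(): joint speeds.
- bot.current_joint_efforts(): joint torques, N m.
- bot.current_tcp_pos(): TCP position.
- bot.current_ee_rot(): TCP orientation.
- bot.current_wrist_force(): force on the tool from outside, world axes, zero at the start.
- bot.current_torque(): the same for the moment, N m.
- bot.current_opening(): finger opening in m.
- bot.current_finger_force(): force on a finger pad.
Only numpy, scipy, OpenCV 4.12 (cv2) and the standard library are available. Lean on these libraries where they do the work, as an engineer would, in place of code of your own. Each camera call takes 0.05 s, during which the arm holds its last target. There are 200 camera calls.

## Task

Send the loaded carriage along its rails towards the hatch and brake it so that it comes to rest, free of your hand, with its red pointer over the white flag of the index clip. Put the hand in the bay between the two leather push pads and touch the carriage on those pads only, never on the wood or the things it carries; it must not run into either end stop, nothing on it may tip over, and nothing else on the counter, the index clip included, may be shifted. Take the hand away, and finish once the carriage has stood still at the flag, untouched, for three seconds.

Things in the scene. Friction and masses are not known exactly. Their poses are not given: they have to be found in the camera images.
- carriage (a joint): Carriage travel in m, 0 at the start, grows towards the hatch (end_stop, robot's left); strikes the home stop at -0.060, the end stop at +0.460. Rails level. Rolls almost freely on ball bearings: moving mass with load nominally 4.1 kg (hidden, 3.1 to 5.5), rolling resistance nominally 0.01 N plus 0.12 N per m/s: left alone at 0.1 m/s it would coast over 1 m, at 0.01 m/s about 18 mm.
- pointer (a point): Tip of the red pointer on the carriage (far side from the robot), level along the rails with the middle of the carriage (y = 0 in walnut's frame), 54 mm above the counter.
- mark (a point): Centre of the white flag, a plate 24 mm wide along the rails and 44 mm across them, top 42 mm above the counter, on the brass index clip at the far side of the runway. Its y axis points along the rails towards the hatch. The pointer passes 10 mm over it. The clip stays where it is clamped.
- home_stop (a point): Face of the rubber buffer on the brass stop at the starting (robot's right) end of the runway, 56 mm above the counter. The runway is a fixed aluminium bed 190 wide, 1080 long with two steel rails; the carriage strikes the buffer with its deck end.
- end_stop (a point): Face of the rubber buffer on the brass stop at the hatch (robot's left) end, 1020 mm from home_stop. The line from home_stop to end_stop is the direction of travel. Other things to leave alone (candlestick, bell, pine box, candles behind the runway, up to 206 mm high; snuffer, dish, book up to 45 mm high towards the robot) stand clear of the runway on both sides.
- lead_pad_face (a point): Centre of the leather face of the lead pad, on the bulkhead towards the hatch: 100 wide across the rails, 75 high (85 to 160 mm above the counter), facing back into the bay. Uncompressed it lies 90 mm from the carriage's middle. Pressing it towards the hatch drives the carriage to the hatch.
- trail_pad_face (a point): Centre of the leather face of the trail pad, on the other bulkhead, same size, facing the lead pad 180 mm away. Uncompressed it lies 90 mm behind the carriage's middle. Pressing it towards the home stop brakes the carriage or drives it back. The pads are too wide (100 mm) to be gripped.
- lead_pad (a joint): How far the lead pad is pressed into its bulkhead in m: 0 free, 0.025 fully in, flush with the wood. Spring 150 N/m without preload, damping 2 N s/m, so the press force is about 150 times this value and springs back.
- trail_pad (a joint): The same for the trail pad: 0 free, 0.025 fully in; 150 N/m, 2 N s/m.
- walnut: The carriage's dark walnut top, 150 wide, 500 long, deck 64 mm above the counter; do not touch it. Origin: middle of its length and width at counter height; y axis along the rails to the hatch, z up. Two bulkheads across it, 44 thick, tops at 172 mm, inner faces 115 mm each side of the origin, carry the push pads; the bay between the pads is 180 mm long, open above and at both sides, for the hand.
- cruet_wine: Glass cruet of wine-red glass with faceted stopper, 56 mm in diameter, 123 high, loose on the carriage's hatch end, beyond the bulkhead, inside a brass gallery 24 mm high. Origin at the centre of its foot.
- cruet_water: Clear glass cruet of the same shape, loose beside the other.
- wafer_box: Round pewter box with knobbed lid, 74 mm in diameter, 75 high, loose on the carriage's home end. Origin at the centre of its foot.

How it is judged:
By the outcome, as a careful person would: the job done as asked, in the order asked, and still so for the second after the job is handed in, with the robot touching nothing.
It also fails if it takes over 45 s, if anything falls off the work surface, if the arm or the gripper's body presses on something with over 40 N, if the wrist force passes 120 N, or if a joint passes its speed limit or range.

## Working session

There is one attempt and no reset: what is moved stays moved. The work goes in short steps, each a Python script; the robot and the scene stay as the last script left them, time stands still between calls to the robot, and variables do not carry over. Pictures are saved under pics/ and viewed, at most 10 in all, crops included, and the job is handed in when it is done.

```bash
ls; mkdir -p pics; python3 - <<'E'
from workcell import bot
import cv2,numpy as np,json
for n in("scene","top"):
    s=bot.snapshot(n); cv2.imwrite(f"pics/{n}0.png",s["pixels"][:,:,::-1])
    print(n,np.round(s["camera_matrix"],2).tolist(),np.round(s["pose"],4).tolist(),[k for k in s])
print(bot.current_time(),bot.current_tcp_pos(),bot.current_ee_rot())
E
```

```text
pics
scene [[452.93, 0.0, 280.22], [0.0, 452.93, 211.1], [0.0, 0.0, 1.0]] [[-0.7294, -0.5604, 0.3924, 1.2386], [0.684, -0.5856, 0.4351, 0.7302], [-0.0141, 0.5857, 0.8104, 1.3975], [0.0, 0.0, 0.0, 1.0]] ['pixels', 'camera_matrix', 'pose']
top [[440.4, 0.0, 276.54], [0.0, 440.4, 211.79], [0.0, 0.0, 1.0]] [[0.0248, 0.9796, -0.1992, 0.2539], [-0.9997, 0.0246, -0.0034, 0.0031], [0.0016, 0.1992, 0.98, 1.6492], [0.0, 0.0, 0.0, 1.0]] ['pixels', 'camera_matrix', 'pose']
0.1 [ 0.23454457 -0.5790604   0.4037414 ] [[ 9.26860737e-01  3.75405061e-01 -4.63698989e-04]
 [ 3.75405288e-01 -9.26859183e-01  1.71041508e-03]
 [ 2.12314810e-04 -1.75939163e-03 -9.99998430e-01]]
```

View pics/scene0.png

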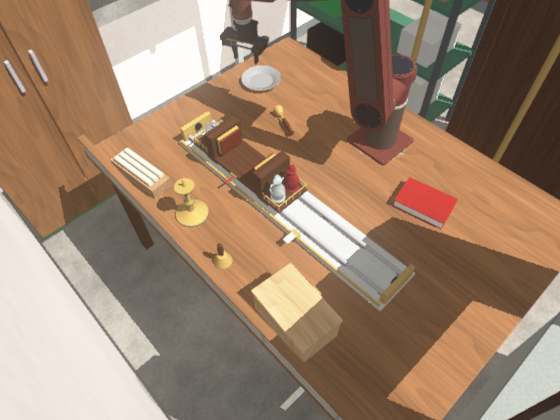

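View pics/top0.png

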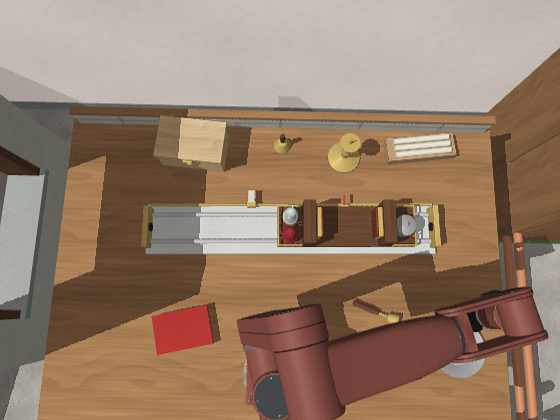

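The scene view shows the whole runway. The top view has it at rows 205–253: hatch stop at column ~150, home stop at ~433, red pointer at ~(346,199), white flag at ~(252,197). I'll enlarge these.

```bash
python3 - <<'E'
import cv2,numpy as np
t=cv2.imread("pics/top0.png")
a=cv2.resize(t[185:260,135:295],None,fx=5,fy=4,interpolation=cv2.INTER_CUBIC)
a=cv2.resize(t[185:260,135:295],None,fx=5,fy=5*0.8,interpolation=cv2.INTER_CUBIC)
b=cv2.resize(t[185:260,285:445],None,fx=5,fy=4,interpolation=cv2.INTER_CUBIC)
cv2.imwrite("pics/topcrop.png",np.vstack([a,b]))
s=cv2.imread("pics/scene0.png")
cv2.imwrite("pics/scenecrop.png",cv2.resize(s[105:255,170:310],None,fx=4,fy=4,interpolation=cv2.INTER_CUBIC))
E
```

```text
(no output)
```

View pics/topcrop.png

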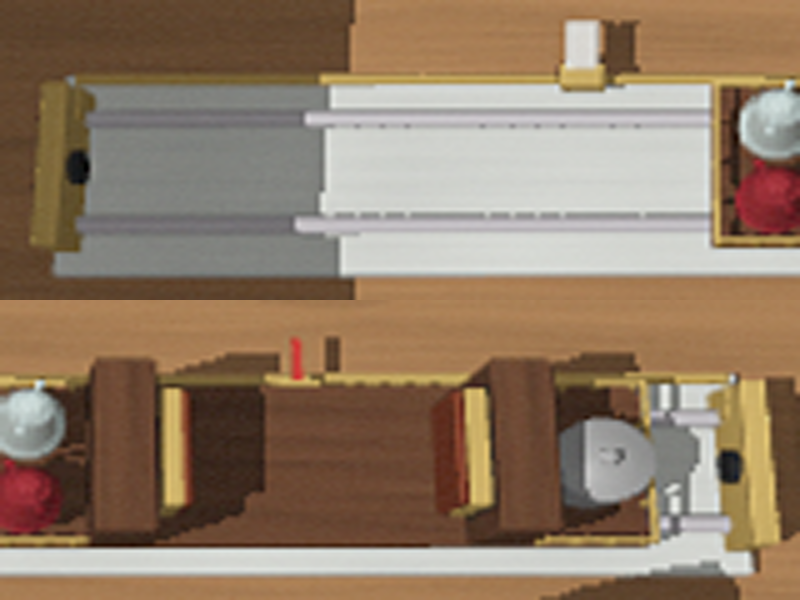

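View pics/scenecrop.png

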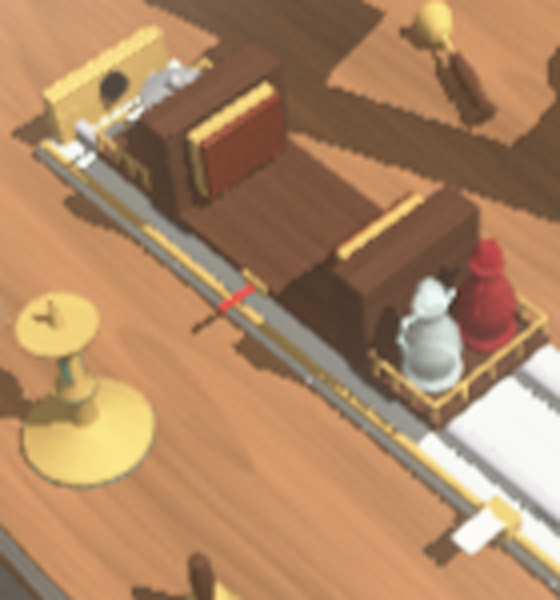

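The crops show the white flag at about top pixel (251.5,196), the red pointer at about (344.5,195–204), and the black buffers at about (153,227) and (428.5,226.5). The two pads are at columns ~322 and ~373. Next I convert these to positions from both cameras and check them against the given sizes.

```bash
cat > h.py <<'E'
import numpy as np,cv2
from workcell import bot
def ray(s,uv):
    K,P=np.array(s["camera_matrix"]),np.array(s["pose"])
    p=np.linalg.solve(K,[uv[0],uv[1],1.]); d=P[:3,:3]@(p*[1,-1,-1]); return P[:3,3],d
def on_z(s,uv,z):
    o,d=ray(s,uv); return o+d*(z-o[2])/d[2]
def proj(s,p):
    K,P=np.array(s["camera_matrix"]),np.array(s["pose"])
    q=P[:3,:3].T@(np.asarray(p)-P[:3,3])*[1,-1,-1]; q=K@q; return q[:2]/q[2]
def mask(s,kind,box):
    u0,u1,v0,v1=box; I=s["pixels"][v0:v1,u0:u1].astype(float); r,g,b=I[...,0],I[...,1],I[...,2]
    # linear weights for subpixel centroids
    w=np.clip(b-110,0,60) if kind=="white" else np.clip(r-2.2*np.maximum(g,b),0,60)
    v,u=np.mgrid[v0:v1,u0:u1]; return w,u,v
def cen(s,kind,box):
    w,u,v=mask(s,kind,box); return np.array([(w*u).sum(),(w*v).sum()])/max(w.sum(),1e-9),w
E
python3 - <<'E'
from h import *
np.set_printoptions(precision=4,suppress=True,linewidth=150)
t=bot.snapshot("top");s=bot.snapshot("scene")
c,w=cen(t,"white",(244,262,186,202)); print("flag top",c); print(on_z(t,c,.042)); 
print((w>10).astype(int))
c,w=cen(s,"white",(278,300,226,246)); print("flag scene",c,on_z(s,c,.042)); print((w>10).astype(int))
c,w=cen(t,"red",(338,354,188,208)); print("ptr top",c,on_z(t,c,.054)); print((w>10).astype(int))
c,w=cen(s,"red",(215,240,170,192)); print("ptr scene",c,on_z(s,c,.054)); print((w>10).astype(int))
h=on_z(t,(428.2,226.2),.056);e=on_z(t,(153,226.6),.056);print("stops",h,e,np.linalg.norm(e-h))
# near bed edge in top view
I=t["pixels"].astype(float)
pts=[]
for u in list(range(155,195,5))+list(range(210,420,10)):
    col=I[240:262,u]; k=np.argmin(np.diff(col[:,2])); pts.append((u,240+k+.5))
print(pts)
E
```

```text
flag top [250.9273 195.4889]
[0.6406 0.1062 0.042 ]
[[0 0 0 0 0 0 0 0 0 0 0 0 0 0 0 0 0 0]
 [0 0 0 0 0 0 0 0 0 0 0 0 0 0 0 0 0 0]
 [0 0 0 0 0 0 0 0 0 0 0 0 0 0 0 0 0 0]
 [0 0 0 0 0 0 0 0 0 0 0 0 0 0 0 0 0 0]
 [0 0 0 0 1 1 1 1 1 1 1 0 0 0 0 0 0 0]
 [0 0 0 0 1 1 1 1 1 1 1 0 0 0 0 0 0 0]
 [0 0 0 0 1 1 1 1 1 1 1 0 0 0 0 0 0 0]
 [0 0 0 0 1 1 1 1 1 1 1 0 0 0 0 0 0 0]
 [0 0 0 0 1 1 1 1 1 1 1 0 0 0 0 0 0 0]
 [0 0 0 0 1 1 1 1 1 1 1 0 0 0 0 0 0 0]
 [0 0 0 0 1 1 1 1 1 1 1 0 0 0 0 0 0 0]
 [0 0 0 0 1 1 1 1 1 1 1 0 0 0 0 0 0 0]
 [0 0 0 0 1 1 1 1 1 1 1 0 0 0 0 0 0 0]
 [0 0 0 0 1 1 1 1 1 1 1 0 0 0 0 0 0 0]
 [0 0 0 0 1 1 1 1 1 1 1 0 0 0 0 0 0 0]
 [0 0 0 0 1 1 1 1 1 1 1 0 0 0 0 0 0 0]]
flag scene [290.9551 233.6036] [0.6224 0.101  0.042 ]
[[0 1 1 0 0 0 1 1 1 1 1 1 1 1 1 1 1 1 1 1 1 1]
 [0 0 1 1 0 0 0 1 1 1 1 1 1 1 1 1 1 1 1 1 1 1]
 [0 0 0 1 1 0 0 0 1 1 1 1 1 1 1 1 1 1 1 1 1 1]
 [0 0 0 0 1 1 1 0 0 1 1 1 1 1 1 1 1 1 1 1 1 1]
 [0 0 0 0 0 1 1 1 0 0 0 1 1 1 1 1 1 1 1 1 1 1]
 [0 0 0 0 0 0 0 1 1 0 0 0 0 1 1 1 1 1 1 1 1 1]
 [0 0 0 0 0 0 0 0 1 1 0 0 1 1 1 1 1 1 1 1 1 1]
 [0 0 0 0 0 0 0 0 0 1 1 1 1 1 1 1 1 1 1 
[... 2678 characters left out ...]
165, np.float64(253.5)), (170, np.float64(253.5)), (175, np.float64(253.5)), (180, np.float64(253.5)), (185, np.float64(253.5)), (190, np.float64(253.5)), (210, np.float64(253.5)), (220, np.float64(253.5)), (230, np.float64(253.5)), (240, np.float64(253.5)), (250, np.float64(253.5)), (260, np.float64(253.5)), (270, np.float64(253.5)), (280, np.float64(253.5)), (290, np.float64(253.5)), (300, np.float64(253.5)), (310, np.float64(253.5)), (320, np.float64(253.5)), (330, np.float64(253.5)), (340, np.float64(253.5)), (350, np.float64(253.5)), (360, np.float64(253.5)), (370, np.float64(253.5)), (380, np.float64(253.5)), (390, np.float64(253.5)), (400, np.float64(253.5)), (410, np.float64(253.5))]
```

```bash
cat >> h.py <<'E'
np.set_printoptions(precision=4,suppress=True,linewidth=150)
D=np.array([-.0255,.9997,0]); N=np.array([.9997,.0255,0])
def R(th):  # tool y at angle th (deg) from across-rails direction N, tool down
    a=np.radians(th); y=-(N*np.cos(a)+D*np.sin(a)); z=np.array([0,0,-1.]); return np.column_stack([np.cross(y,z),y,z])
E
python3 - <<'E'
from h import *
t=bot.snapshot("top"); print(bot.current_time())
for n,uv,z in [("deckmid",(344,225.6),.064),("decknear",(344,246),.064),("deckfar",(344,205.25),.064),("bednear",(344,253.5),.012),
  ("leadbh",(315.5,229),.172),("trailbh",(382.9,229),.172),("leadpadtop",(322,229),.16),("trailpad",(373.5,229),.16)]: print(n,on_z(t,uv,z))
C=np.array([.528,-.2436,.405])
for sg in (1,-1):
  for th in (0,30,50,60):
    for k in (0,180):
      print(sg*th,k,[bot.solve_ik(p,R(sg*th+k)) for p in (C,C+[0,0,-.148],C+[0,0,-.148]+.347*D)])
E
```

```text
0.25
deckmid [ 0.5309 -0.2389  0.064 ]
decknear [ 0.456  -0.2385  0.064 ]
deckfar [ 0.607  -0.2394  0.064 ]
bednear [ 0.4346 -0.2463  0.012 ]
leadbh [ 0.4979 -0.1256  0.172 ]
trailbh [ 0.5036 -0.3545  0.172 ]
leadpadtop [ 0.5004 -0.1489  0.16  ]
trailpad [ 0.5048 -0.3252  0.16  ]
0 0 [array([-32.5354,   6.7057,  94.1292,  -0.    ,  79.1651, 146.0034]), array([-32.5354,  15.346 , 101.0664,  -0.    ,  63.5877, 146.0034]), None]
0 180 [array([-32.5354,   6.7057,  94.1292,  -0.    ,  79.1651, -33.9966]), array([-32.5354,  15.346 , 101.0664,  -0.    ,  63.5877, -33.9966]), array([  2.7138,   8.7398, 108.8943,  -0.    ,  62.3659,   1.2526])]
30 0 [array([-32.5354,   6.7057,  94.1292,  -0.    ,  79.1651, 116.0034]), array([-32.5354,  15.346 , 101.0664,  -0.    ,  63.5877, 116.0034]), array([  2.7138,   8.7398, 108.8943,  -0.    ,  62.3659, 151.2526])]
30 180 [array([-32.5354,   6.7057,  94.1292,  -0.    ,  79.1651, -63.9966]), array([-32.5354,  15.346 , 101.0664,  -0.    ,  63.5877, -63.9966]), array([  2.7138,   8.7398, 108.8943,  -0.    ,  62.3659, -28.7474])]
50 0 [array([-32.5354,   6.7
[... 1420 characters left out ...]
 -3.9966]), array([  2.7138,   8.7398, 108.8943,  -0.    ,  62.3659,  31.2526])]
-50 0 [None, None, array([   2.7138,    8.7398,  108.8943,   -0.    ,   62.3659, -128.7474])]
-50 180 [array([-32.5354,   6.7057,  94.1292,  -0.    ,  79.1651,  16.0034]), array([-32.5354,  15.346 , 101.0664,  -0.    ,  63.5877,  16.0034]), array([  2.7138,   8.7398, 108.8943,  -0.    ,  62.3659,  51.2526])]
-60 0 [None, None, array([   2.7138,    8.7398,  108.8943,   -0.    ,   62.3659, -118.7474])]
-60 180 [array([-32.5354,   6.7057,  94.1292,  -0.    ,  79.1651,  26.0034]), array([-32.5354,  15.346 , 101.0664,  -0.    ,  63.5877,  26.0034]), array([  2.7138,   8.7398, 108.8943,  -0.    ,  62.3659,  61.2526])]
```

The points agree with each other: bulkheads 229 mm apart (230 given), deck 151 mm wide (150), travel to the flag ≈ 0.347 m, carriage middle ≈ (0.530, -0.241).

The gripper body is 190 × 75 mm. Turned about 50° in the bay, its corners press both pads by a few mm, so it can drive and brake the carriage without slack. I'll enter the bay square and then turn gently.

```bash
python3 - <<'E'
from h import *
T=bot.current_time
C=np.array([.5303,-.2412,0])
bot.move_ptp(C+[0,0,.405],R(180)); print(T(),bot.current_tcp_pos())
bot.servo_line(C+[0,0,.258],max_speed=.12); print(T(),bot.current_tcp_pos(),bot.current_wrist_force(),bot.current_torque())
j=np.array(bot.current_joint_positions()); q=np.array(bot.solve_ik(C+[0,0,.258],R(180-30)));print(j,q)
bot.goto_joints(q); print(T(),bot.current_tcp_pos(),bot.current_wrist_force(),bot.current_torque())
for n in("top","scene"):
    s=bot.snapshot(n);I=s["pixels"][:,:,::-1]
    c=I[180:280,270:430] if n=="top" else I[90:230,170:330]
    cv2.imwrite(f"pics/{n}1.png",cv2.resize(c,None,fx=4,fy=4,interpolation=cv2.INTER_CUBIC))
E
```

```text
1.9 [ 0.53   -0.2421  0.405 ]
3.275 [ 0.5307 -0.2415  0.259 ] [-0.0158 -0.29    0.8745] [-0.0018 -0.0719 -0.0418]
[-32.213   15.3521 100.8104   0.0003  63.7328 -33.6723] [-32.2117  15.4053 100.8706  -0.      63.7241  -3.6728]
3.8417 [ 0.5305 -0.2413  0.2586] [-0.778   1.0491  0.2771] [-0.0431 -0.0464  0.0402]
```

View pics/scene1.png

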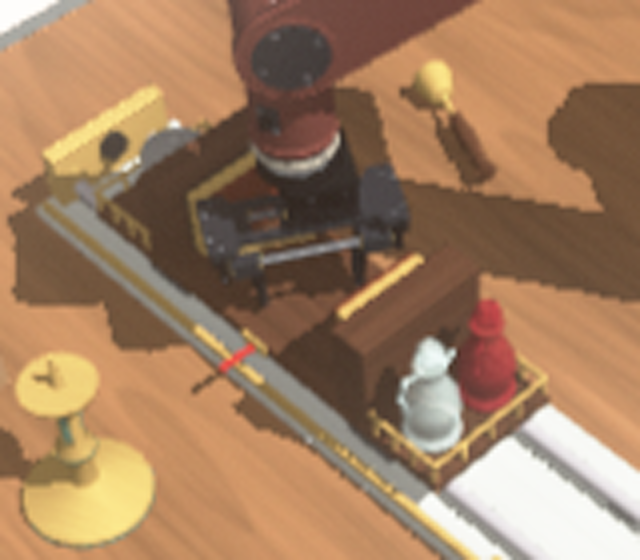

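View pics/top1.png

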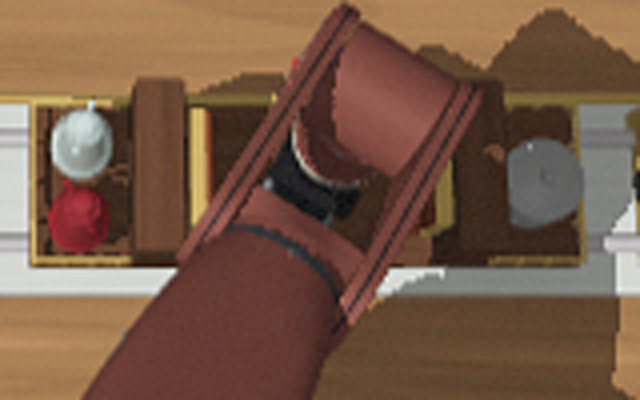

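The views show the hand sitting in the bay, clear of both bulkheads, turned 30°. The carriage hasn't moved: the pointer is still at scene (229,179). I'll turn further in steps while watching the torque and the pointer.

```bash
cat >> h.py <<'E'
S0=np.array([.6281,-.2410,.054])
def travel(guess):
    s=bot.snapshot("scene"); u,v=np.round(proj(s,S0+guess*D)).astype(int)
    c,w=cen(s,"red",(u-9,u+10,v-9,v+10)); return float((on_z(s,c,.054)-S0)@D),float(w.sum())
def stat(g):
    f=bot.current_wrist_force();m=bot.current_torque()
    print("t%.2f"%bot.current_time(),"trav",travel(g),"f",f,"m",m,flush=True)
E
python3 - <<'E'
from h import *
q=np.array(bot.current_joint_positions()); q0=q[5]; stat(0)
for a in (4,8,11,14,17,20):
    q[5]=q0+a; bot.goto_joints(q); bot.dwell(.15); print(30+a); stat(0)
E
```

```text
t3.94 trav (3.070847650181134e-05, 438.9999999999998) f [ 0.0482 -0.3304 -0.9138] m [ 0.0176 -0.0622  0.0029]
34
t4.39 trav (-3.672050135388797e-05, 451.5999999999998) f [ 0.439  -0.4533  0.7507] m [ 0.0033 -0.0698  0.0343]
38
t4.84 trav (2.209214218274642e-05, 452.5999999999998) f [-0.2565 -0.0908 -0.3457] m [-0.0428 -0.0649  0.0143]
41
t5.29 trav (-2.0683192034646236e-05, 452.39999999999975) f [-0.3888  0.7236 -0.4266] m [-0.054  -0.0153 -0.0027]
44
t5.74 trav (5.3347146303677096e-05, 435.99999999999983) f [-0.3256  1.381   0.4796] m [-0.0166 -0.0026 -0.0182]
47
t6.19 trav (2.594414573406578e-06, 452.59999999999974) f [-0.4484 -0.1829 -0.1594] m [-0.0243 -0.05   -0.0289]
50
t6.64 trav (0.0021556976632782386, 425.59999999999974) f [-1.4084 -0.1983 -0.2421] m [ 0.008  -0.057   0.0076]
```

```bash
python3 - <<'E'
from h import *
q=np.array(bot.current_joint_positions()); q0=q[5]; g=.004
for a in (3,6,9,12):
    q[5]=q0+a; bot.goto_joints(q); bot.dwell(.1); print(50+a); stat(g)
for i in range(3): bot.dwell(.15); stat(g)
E
```

```text
53
t7.04 trav (0.0006505234547129755, 441.7999999999998) f [-0.1042 -0.3963 -0.4371] m [ 0.0024 -0.006   0.0147]
56
t7.44 trav (0.0016176200856705468, 449.3999999999998) f [-0.8668  0.2962 -0.5576] m [-0.002  -0.016   0.0065]
59
t7.84 trav (0.001146205230782401, 466.5999999999998) f [ 0.5227 -0.5078 -0.781 ] m [-0.0033 -0.0294 -0.078 ]
62
t8.24 trav (0.0011599493809364683, 488.39999999999975) f [ 0.1723  0.227  -0.0763] m [ 0.0031 -0.0146 -0.0215]
t8.44 trav (0.0012074874859480393, 472.39999999999986) f [0.0657 0.6274 0.1875] m [ 0.0279 -0.027   0.0223]
t8.64 trav (0.0011982458397692259, 486.3999999999998) f [0.4127 0.4714 0.9786] m [-0.0243 -0.006   0.0574]
t8.84 trav (0.001174569439396531, 491.5999999999998) f [-0.1511 -0.0234  0.1438] m [-0.0045  0.0169  0.0986]
```

Both pads are now engaged: the carriage is held centred and still at +1.2 mm. A short test move first, then the run to the flag.

```bash
python3 - <<'E'
from h import *
p=np.array(bot.current_tcp_pos()); print(p)
bot.servo_line(p+.04*D,max_speed=.03); stat(.041); bot.dwell(.3); stat(.041); print(bot.current_tcp_pos())
tr,w=travel(.041)
if abs(tr-.0412)<.006 and w>200:
    bot.servo_line(p+.3456*D,max_speed=.045)
    for i in range(6): stat(.346); bot.dwell(.2)
    print(bot.current_tcp_pos())
    t=bot.snapshot("top");s=bot.snapshot("scene")
    a=t["pixels"][165:275,190:330,::-1];b=s["pixels"][140:280,210:360,::-1]
    a=cv2.resize(a,(400,314),interpolation=cv2.INTER_CUBIC);b=cv2.resize(b,(400,373),interpolation=cv2.INTER_CUBIC)
    a=cv2.copyMakeBorder(a,0,59,0,0,cv2.BORDER_CONSTANT); cv2.imwrite("pics/at.png",np.hstack([a,b]))
E
```

```text
[ 0.5304 -0.2412  0.2584]
t10.38 trav (0.04085907923017388, 435.3999999999998) f [-0.4507  0.15   -0.7459] m [-0.0331  0.028   0.0092]
t10.72 trav (0.04157789435904923, 446.7999999999997) f [-0.5591  0.2546 -1.5114] m [0.0277 0.0251 0.0049]
[ 0.5294 -0.2012  0.2584]
t17.77 trav (0.34682515108538303, 513.7999999999997) f [-0.3408  0.7694  0.7047] m [0.0021 0.0949 0.0462]
t18.02 trav (0.3468342638478889, 513.5999999999998) f [-0.3254 -0.8446  0.3911] m [0.0023 0.0521 0.0953]
t18.27 trav (0.34686139921841896, 500.5999999999998) f [ 0.5991  0.5483 -0.4197] m [-0.0078  0.0222  0.0184]
t18.52 trav (0.3468699641072698, 493.7999999999998) f [-0.3137  0.2688 -0.0912] m [-0.045   0.0346  0.0105]
t18.77 trav (0.3468709595157763, 504.39999999999975) f [-0.2667 -0.4417  0.1815] m [0.0055 0.0194 0.0301]
t19.02 trav (0.34684094800612714, 508.19999999999976) f [-0.0897 -0.5138 -0.7657] m [-0.0286  0.0325  0.0845]
[0.5216 0.1043 0.2584]
```

View pics/at.png

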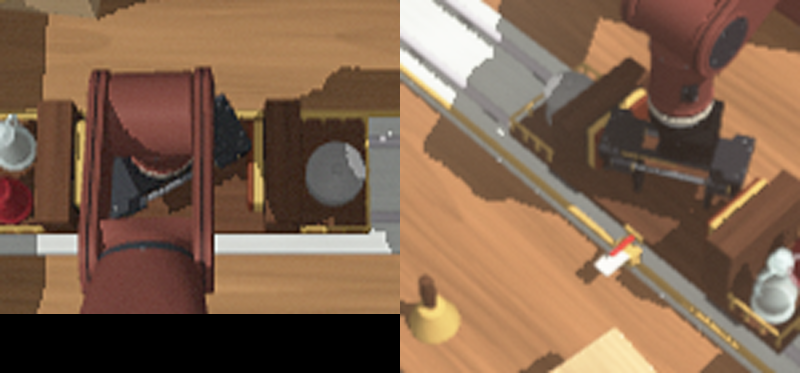

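The pointer is over the white flag (crop (620,250)), steady at 0.3468 m, and all the vessels are upright. Next I unwind slowly and symmetrically, then lift away.

```bash
python3 - <<'E'
from h import *
q=np.array(bot.current_joint_positions()); q0=q[5]; g=.3468
for a in list(range(2,17,2)):
    q[5]=q0-a; bot.goto_joints(q); bot.dwell(.05)
    if a%4==0: print(62-a,travel(g))
stat(g)
q[5]=q0-62; bot.goto_joints(q); bot.dwell(.1); stat(g)
p=np.array(bot.current_tcp_pos()); print(p)
bot.servo_line([p[0],p[1],.42],max_speed=.12); stat(g)
E
```

```text
58 (0.3468603332388155, 508.19999999999976)
54 (0.34683355727391135, 515.7999999999997)
50 (0.3468340428271062, 500.7999999999998)
46 (0.34687287148063123, 499.5999999999998)
t21.97 trav (0.3468719188640015, 498.3999999999997) f [-0.3641  0.1547 -0.4543] m [-0.056  -0.0497 -0.012 ]
t22.91 trav (0.3468523135966629, 512.5999999999997) f [ 0.2218  0.2282 -0.3828] m [-0.0439 -0.0851 -0.0535]
[0.5216 0.1043 0.2584]
t24.46 trav (0.34686107035870867, 502.39999999999975) f [ 0.0601 -0.1505  0.2702] m [-0.052  -0.1118 -0.0801]
```

Released without any drift. I'll move the hand aside so the top camera can see, wait three seconds and check.

```bash
python3 - <<'E'
from h import *
p=np.array(bot.current_tcp_pos())
bot.servo_line([.40,p[1]-.05,.45],max_speed=.15); bot.dwell(3.0); stat(.3468)
t=bot.snapshot("top");s=bot.snapshot("scene")
c,w=cen(t,"red",(243,262,186,208)); print(c,w.sum(),on_z(t,c,.054))
c,w=cen(t,"white",(244,262,186,198)); print(c,w.sum(),on_z(t,c,.042))
a=cv2.resize(t["pixels"][165:275,190:330,::-1],(400,314),interpolation=cv2.INTER_CUBIC);b=cv2.resize(s["pixels"][190:290,240:340,::-1],(400,314),interpolation=cv2.INTER_CUBIC)
cv2.imwrite("pics/end.png",np.hstack([a,b]))
E
```

```text
t28.56 trav (0.3468123825769445, 480.9999999999997) f [-0.1427 -0.003  -0.6242] m [-0.0321 -0.0697 -0.04  ]
[250.9591 199.9969] 581.5999999999999 [0.6205 0.1047 0.054 ]
[250.7242 192.9423] 2618.0 [0.6504 0.1074 0.042 ]
```

View pics/end.png

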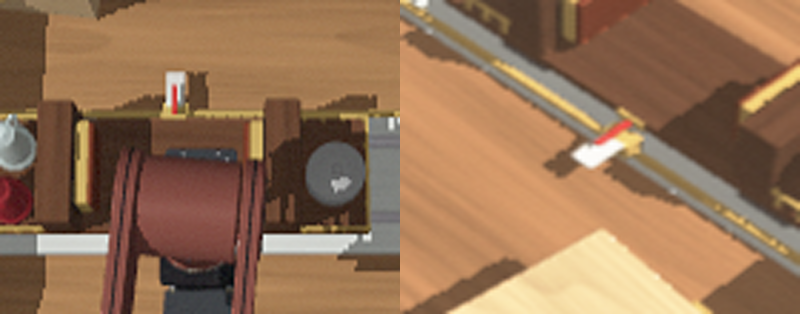

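The pointer lies along the middle of the white flag (top column 251.0, flag 250.7–250.9). The carriage has stood still for over 3 s and nothing has tipped.

```bash
python3 - <<'E'
from h import *
stat(.3468); print(bot.job_done())
E
```

```text
t28.71 trav (0.34684408781565174, 489.9999999999998) f [-0.2683 -0.3371 -0.7465] m [ 0.0037 -0.1171  0.0099]
the job is handed in; nothing more can be done
None
```

The carriage stands still and untouched with its pointer within about 1 mm of the flag's centre and nothing tipped; by design the hand met only the two pads. It was handed in at about 29 s, and the interface gave no verdict.

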